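# Load a clip and hold the spring-return inspection slide at the camera mark

## Robot

A 6-joint arm with a two-finger parallel gripper is mounted at the origin on a cart in front of the work surface, level with it; the furniture and walls round the work are solid. World frame = base frame: x ahead of the robot, y to its left, z up, the work surface at z = 0. Lengths are in mm, angles in degrees, forces in N, time in s.
With the tool pointing down it reaches from about 350 to 850 mm from the base axis. Payload 8.1 kg.
Tool frame: the origin (TCP) lies midway between the tips of the shut fingers; the grasp point (between the pads) lies 19 mm behind it (hold_point_z is the distance from the TCP to the grasp point, in mm); z points along the fingers, y is the direction in which the jaws open and shut (so a half turn about z gives the same grasp; the last joint's range is limited). The gripper opens to 85 mm and grips with 20 to 120 N. Pads are 22 mm wide; open, the fingers measure 114 mm over their backs; the gripper's body (76 mm by 85 mm) begins 54 mm behind the grasp point. The pads swing forward as they close: fully open they stand 13 mm farther back than shut.
Start: joints at [67.529, 7.471, 85.268, -0, 87.261, -4.893], TCP at [181.184, 571.994, 231.292] pointing down, gripper open.
Joint ranges: [-169.43, 169.43], [-51.17, 129.36], [1.28, 143.12], [-76.62, 256.62], [0, 156.53], [-152.29, 152.29]. Speed limits (degrees/s): [136.94, 136.94, 159.86, 180, 180, 180].

## Interface

Orientations are given as [roll, pitch, yaw] about the fixed x, y, z axes, in that order (R = Rz(yaw) Ry(pitch) Rx(roll)).
In Python, from bench import sense, snapshot, camera_params, hand_in, hold_point_z gives the robot as it stands.
- The arm moves only by the tool servo_tool, never from a script. Its argument "motion" is a list of rows, each a list of 7 numbers: the finger opening in mm, from 0 to 85.4, then the shift along the tool's x, y, z in mm, then the turn, a rotation vector about the tool's x, y, z in rad. A call has 1 to 10 rows; each row shifts and turns the pose as measured when the row begins, along the tool's axes as they then stand; what a row does not reach is not made up. A row lasts 1/10 s, in which the tool goes at most 50 mm and 8.59 degrees, less where a joint would pass 70% of its speed; a pose out of reach is approached as far as the arm can. A call with a gripper value outside its range is refused whole. The fingers move at their own pace and stop on an object; "force" is the grip in N (left out, the last holds). Time passes only in rows, so rows that do not move let the fingers close. It gives the time, the measured TCP pose, the force and the opening at its end, in the units of the state.
- sense(): the state, without advancing time (a new reading comes with each control period).
- snapshot(name): name is "scene" or "side" or "wrist"; returns the picture (420x560x3 uint8, blue, green, red); there is no depth.
- camera_params(name): a dict with "fx", "fy", "cx", "cy" (pixels), "R" (3x3) and "t" (3): a world point X has camera coordinates R X + t; the wrist camera has in their place "tool_from_camera" (4x4, takes a point from camera to tool coordinates, whose origin is the TCP and whose axes are the flange's). Camera axes: x right, y down, z forward; pixel columns grow to the right and rows downward; lengths in mm; the calibration is good to about 2 mm. A picture is of the moment at which its call begins: read the wrist's pose just before it. camera_params takes no time and is no camera call.
- hand_in(): hands the job in, once; it reports no verdict.
The state is a dict: "time": time; "joint_pos": joint angles; "qd": joint speeds; "joint_efforts": joint torques, N m; "tool_pos": TCP position; "tcp_rot": TCP orientation; "ft_force": force on the tool from outside, world axes, zero at the start; "wrist_torque": the same for the moment, N m; "finger_gap": finger opening in mm.
Only numpy, scipy, OpenCV 4.12 (cv2) and the standard library are available. Lean on these libraries where they do the work, as an engineer would, in place of code of your own. Each camera call takes 0.05 s, during which the arm holds its last target. There are 200 camera calls.

## Task

Lay the loose black moulded clip flat and right side up in the blue-cornered nest of the spring-return slide and let go of it while the slide is home. Then pull the slide out by its black bow handle until its white pointer lines up with the red line at the foot of the small inspection camera, and keep it there: finish while still holding the handle against the spring, slide still and clip in the nest. Leave the gauge block and the upright punch where they are.

Things in the scene. Friction and masses are not known exactly. Their poses are not given: they have to be found in the camera images.
- clip_mid (a point): centre (half-way up, 14 mm above the table at the start) of the loose black moulded clip, 46 mm (its x) by 67 mm (its y) by 28 mm high, lying flat, its z up, 26 g; the only clip on the table, which starts to the left or to the right of the slide. Grasp it across its 46 mm width (fingers close along its x).
- nest (a point): centre of the nest floor on the slide, 30 mm above the table; axes as the base's. A pocket 54 mm (x) by 75 mm (y) between four blue L-shaped corners 12 mm high, 5 mm thick, legs 13 mm long, so the middle of each side is open for the fingers. The clip's 67 mm length lies along y, either way round; seated, its centre is 14 mm above this point. The slide pulls out towards -x.
- handle (a point): centre of the slide's bow handle: a black level round bar, 16 mm diameter, 64 mm long along the base's y, 60 mm above the table and 85 mm in front (-x) of the nest centre; free beside and below it down to 30 mm above the table; 10 mm uprights at its ends, 80 mm apart. It moves with the slide; grasp it from above, fingers closing along x.
- pointer (a point): outer tip of the white pointer on the slide's far side (the base's -y), level with the nest centre in x, 28.5 mm above the table; it moves with the slide.
- mark (a point): top of the red index line at the foot of the fixed black inspection camera (30 mm cube, top 70 mm above the table, on the base's -y side of the slide, its far side from the robot); axes as the base's. The slide is right when the pointer has the same x as this point along the base's x axis.
- carriage (a joint): how far the slide is pulled out, m: 0 = home, 0.085 = end stop. A spring pulls it home, about 5 N at home rising by 0.8 N per 10 mm (about 10 N at 65 mm). The mark asks for 35 to 65 mm, different each time.
- slide_base: grey base plate of the slide, fixed to the table, 190 by 168 by 12 mm; its origin lies on the table on the slide's centre line, 40 mm from the nest's home position towards the handle. Its x axis runs along the slide and points to the robot's left, within 0.2 rad of the world's y; its y axis points to the robot. The slide pulls out along -x, to the robot's right.
- gauge_block: bystander: steel gauge block 22 x 56 x 12 mm lying flat; origin at the centre of its underside. Do not disturb.
- spare_punch: bystander: dark steel punch standing upright, 16 mm diameter, 53 mm high; origin at the centre of its underside. Do not disturb.
Not all that is in view belongs to the job. What is shaped like the part that bears clip_mid but green or yellow is not meant.

How it is judged:
By the outcome, as a careful person would: the job done as asked, in the order asked, and still so for the second after the job is handed in, while the arm keeps its last pose, push and grip.
It also fails if it takes over 51 s, if anything falls off the work surface, if the arm or the gripper's body presses on something with over 40 N, if the wrist force passes 120 N, or if a joint passes its speed limit or range.

## Working session

There is one attempt and no reset: what is moved stays moved. The work goes in short steps, Python scripts to look and compute and a tool call to move; the robot and the scene stay as the last step left them, time stands still between calls to the robot, and variables do not carry over. Pictures are saved under pics/ and viewed, about 8 in all and at most 12, crops included, and the job is handed in when it is done.

Besides the shell and the picture viewer there is one more tool, called after "Call:" as name([rows], argument=value, ...), one row to a line, values as JSON. servo_tool: Moves the arm, as the interface text tells. Its arguments: {"type":"object","properties":{"motion":{"type":"array"},"force":{"type":"number"}},"required":["motion"]}

```bash
mkdir -p pics; ls; python3 - <<'E'
from bench import *
import cv2,numpy as np
s=sense();print(s)
for n in("scene","side"):
    im=snapshot(n);cv2.imwrite(f"pics/{n}0.png",im)
    print(n,camera_params(n))
w=snapshot("wrist");cv2.imwrite("pics/wrist0.png",w);print(camera_params("wrist"))
print(hold_point_z)
E
```

```text
pics
{'time': 0.0, 'joint_pos': array([ 6.75293203e+01,  7.51641862e+00,  8.53292110e+01,  3.80764195e-04,
        8.72600214e+01, -4.89329100e+00]), 'qd': array([ 0.01263706, -0.01824756,  0.01488457, -0.04051141, -0.11057208,
       -0.0174465 ]), 'joint_efforts': array([ 1.41556582e-03, -5.69399965e+01, -5.00563002e+01,  1.88627214e-04,
        1.45471623e-02,  3.18913578e-05]), 'tool_pos': array([180.96760442, 571.49148741, 230.23140765]), 'tcp_rot': array([-1.79894767e+02, -9.39096088e-03,  1.62422584e+02]), 'ft_force': array([ 0.80289833,  0.0679972 , -0.15464319]), 'wrist_torque': array([-0.03761084, -0.0042474 , -0.04408735]), 'finger_gap': 85.06256429983158}
scene {'fx': 541.3020726227237, 'fy': 541.3020726227237, 'cx': 272.40044289370854, 'cy': 207.68347819188546, 'R': array([[-0.97379924,  0.22737376,  0.00402678],
       [ 0.19804012,  0.85660664, -0.4764506 ],
       [-0.11178173, -0.46316977, -0.87919202]]), 't': array([ 445.51628962,  -68.12710448, 1697.36643775])}
side {'fx': 469.5100850049325, 'fy': 469.5100850049325, 'cx': 280.537784590835, 'cy': 206.0909105342132, 'R': array([[-0.81981786, -0.57262095,  0.00197867],
       [-0.19113216,  0.27038218, -0.94358994],
       [ 0.53978437, -0.77395007, -0.33111043]]), 't': array([429.73077715, 158.81107736, 876.98774425])}
{'fx': 327.8531006124423, 'fy': 327.8531006124423, 'cx': 277.8156846395956, 'cy': 206.27198573639595, 'tool_from_camera': array([[-5.88253190e-04, -9.64880992e-01, -2.62686744e-01,
         6.73613392e+01],
       [ 9.99999338e-01, -8.27417014e-04,  7.99835370e-04,
         7.90552796e-01],
       [-9.89097426e-04, -2.62686099e-01,  9.64880840e-01,
        -1.42012470e+02],
       [ 0.00000000e+00,  0.00000000e+00,  0.00000000e+00,
         1.00000000e+00]])}
18.700000000000003
```

View pics/scene0.png

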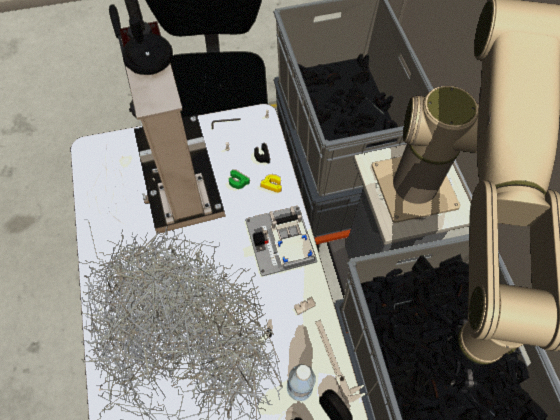

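View pics/side0.png

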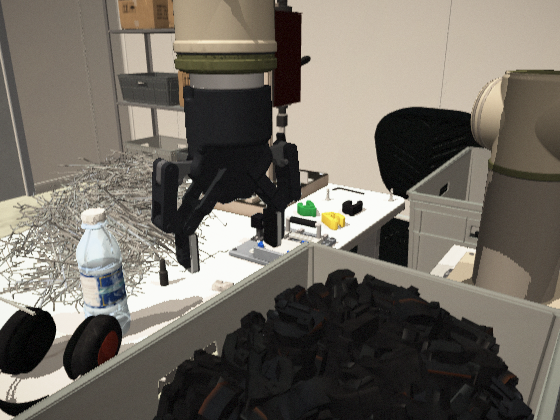

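View pics/wrist0.png

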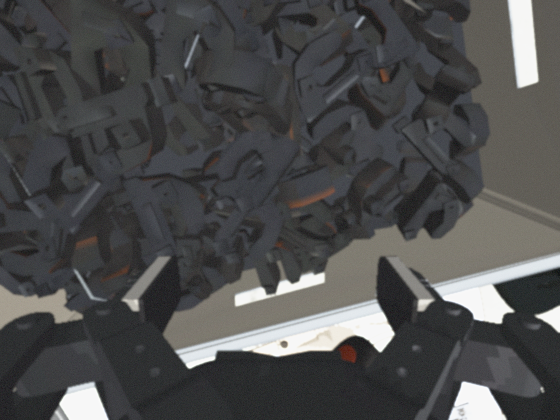

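Scene view: the black clip is at (262,153), a green lookalike at (238,180) and a yellow one at (271,183). The slide is at about (285,240), with its handle at (287,216) and the inspection camera at (260,240). The gauge block is near (305,305). The wrist view shows only the bin. Next I get rough positions and take one enlarged crop to confirm the clip.

```bash
cat > h.py <<'E'
from bench import *
import cv2,numpy as np
from scipy.spatial.transform import Rotation as Ro
def ray(name,uv,T=None):
    c=camera_params(name); u=np.atleast_2d(np.asarray(uv,float))
    d=np.c_[(u[:,0]-c["cx"])/c["fx"],(u[:,1]-c["cy"])/c["fy"],np.ones(len(u))]
    if name=="wrist":
        M=T@c["tool_from_camera"]; return M[:3,3],d@M[:3,:3].T
    return -c["R"].T@c["t"],d@c["R"]
def onz(name,uv,z,T=None):
    o,d=ray(name,uv,T); return o+d*((z-o[2])/d[:,2])[:,None]
def tool(s=None):
    s=s or sense(); T=np.eye(4)
    T[:3,:3]=Ro.from_euler("xyz",s["tcp_rot"],degrees=True).as_matrix(); T[:3,3]=s["tool_pos"]; return T
def proj(name,X,T=None):
    c=camera_params(name); X=np.atleast_2d(X)
    if name=="wrist":
        M=np.linalg.inv(T@c["tool_from_camera"]); R,t=M[:3,:3],M[:3,3]
    else: R,t=c["R"],c["t"]
    p=X@R.T+t
    return np.c_[c["fx"]*p[:,0]/p[:,2]+c["cx"],c["fy"]*p[:,1]/p[:,2]+c["cy"]]
def blobs(m,amin=30):
    n,l,st,ce=cv2.connectedComponentsWithStats(m.astype(np.uint8))
    return [(ce[i].round(1),st[i]) for i in range(1,n) if st[i][4]>=amin]
E
python3 - <<'E'
from h import *
for n,uv,z in [("clip",(262,153),14),("green",(238,180),14),("yellow",(271,183),14),("nest",(294,245),30),("handle",(287,216),60),("cam",(260,239),70),("gauge",(305,305),6),("punch",(268,328),30),("pressfoot",(187,195),30),("base corner",(247,218),12),("bc2",(300,206),12),("bc3",(317,266),12),("bc4",(262,276),12),("bintop",(350,255),100),("tableedge",(330,270),0)]:
    print(n,onz("scene",uv,z)[0].round())
im=cv2.imread("pics/scene0.png")[110:350,215:365]
a=cv2.resize(im[:],None,fx=2.5,fy=2.5,interpolation=3)
b=cv2.imread("pics/side0.png")[180:300,220:380]
b=cv2.resize(b,None,fx=2.6,fy=2.6,interpolation=3)
o=np.zeros((600,800,3),np.uint8);o[:a.shape[0],:a.shape[1]]=a;o[:b.shape[0],380:380+b.shape[1]]=b
cv2.imwrite("pics/crop0.png",o)
E
```

```text
clip [ 441. -219.   14.]
green [ 536. -137.   14.]
yellow [ 438. -104.   14.]
nest [423. 125.  30.]
handle [424.  43.  60.]
cam [518. 102.  70.]
gauge [434. 298.   6.]
punch [550. 345.  30.]
pressfoot [ 698. -110.   30.]
base corner [536.  -1.  12.]
bc2 [370.  -5.  12.]
bc3 [372. 196.  12.]
bc4 [532. 190.  12.]
bintop [292. 218. 100.]
tableedge [336. 212.   0.]
```

View pics/crop0.png

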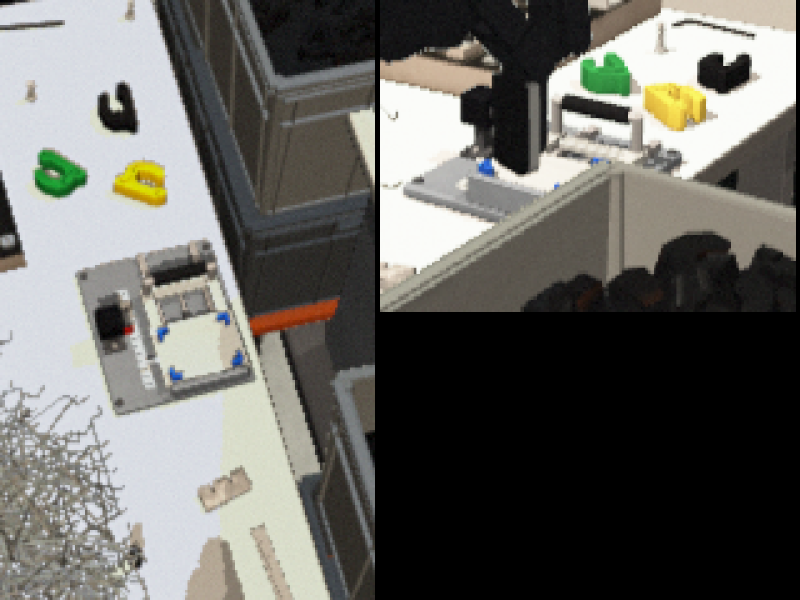

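In the crop there are three clip-shaped parts: black at scene (262,153), green at (238,180) and yellow at (271,183). Only the black one fits the description, and it lies on the robot's right at about (441,-219). The slide is nearly aligned with world y. I'm moving over to look with the wrist camera.

Call:
servo_tool([
  [85,-29,-39,-2,0,0,0],
  [85,-29,-39,-2,0,0,0],
  [85,-29,-39,-2,0,0,0],
  [85,-29,-39,-2,0,0,0],
  [85,-29,-39,-2,0,0,0],
  [85,-29,-39,-2,0,0,0],
  [85,-29,-39,-2,0,0,0],
  [85,-29,-39,-2,0,0,0],
  [85,-29,-39,-2,0,0,0],
  [85,-29,-39,-2,0,0,0],
])

```text
time: 1.15
tool_pos: [340.1, 101.5, 246.2]
tcp_rot: [-179.4, -0.0, 163.1]
ft_force: [2.3, 0.2, 0.0]
finger_gap: 84.9
```

Call:
servo_tool([
  [85,0,0,0,0,0,-0.1],
  [85,0,0,0,0,0,-0.1],
  [85,0,0,0,0,0,-0.1],
  [85,0,0,0,0,0,0],
])

```text
time: 1.55
tool_pos: [342.1, 92.3, 246.1]
tcp_rot: [-179.4, -0.1, 179.8]
ft_force: [-0.4, 0.6, -0.2]
finger_gap: 85.0
```

```bash
python3 - <<'E'
from h import *
s=sense();T=tool(s);w=snapshot("wrist");cv2.imwrite("pics/wrist1.png",w);np.save("T1.npy",T)
hsv=cv2.cvtColor(w,cv2.COLOR_BGR2HSV)
H,S,V=[hsv[...,i].astype(int) for i in range(3)]
print("blue");[print(c,st,onz("wrist",c,42,T)[0].round(1)) for c,st in blobs((H>100)&(H<130)&(S>120)&(V>60))]
print("red");[print(c,st,onz("wrist",c,28,T)[0].round(1)) for c,st in blobs(((H<8)|(H>172))&(S>140)&(V>60),8)]
E
```

```text
blue
[344.2 218.9] [337 215  13  11  91] [383.4 164.4  42. ]
[295.  219.9] [291 216  11  12  72] [384.5 110.2  42. ]
[343.  279.8] [337 273  12  12  90] [457.5 166.6  42. ]
[297.4 281.7] [294 275  10  12  71] [460.  113.7  42. ]
red
[280. 303.] [278 298   5  11  31] [496.6  93.3  28. ]
```

View pics/wrist1.png

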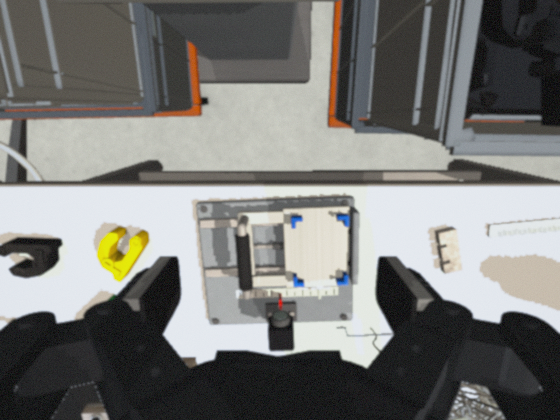

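The wrist view shows the black clip at the far left (35,257) and a yellow lookalike at (122,250). The slide is at (200-355,195-325), with its handle at column 244 and the red mark at (280,303). Blue corners at z=42 give a nest centre near (421,139). A close-up of the pointer and mark will come later; first I need the clip, so I'm moving closer to it.

Call:
servo_tool([
  [85,0,-45,0,0,0,0],
  [85,0,-45,0,0,0,0],
  [85,0,-45,0,0,0,0],
  [85,0,-45,0,0,0,0],
  [85,-5,-45,0,0,0,0],
  [85,-5,-45,0,0,0,0],
  [85,-5,-20,0,0,0,0],
  [85,0,0,0,0,0,0],
])

```text
time: 2.4
tool_pos: [354.8, -203.2, 248.6]
tcp_rot: [-179.4, -0.0, 179.1]
ft_force: [0.1, 0.3, 0.0]
finger_gap: 85.0
```

```bash
python3 - <<'E'
from h import *
s=sense();T=tool(s);print(s["tool_pos"],s["tcp_rot"],s["joint_pos"]);w=snapshot("wrist");np.save("T2.npy",T)
cv2.imwrite("pics/wrist2.png",w)
w1=cv2.imread("pics/wrist1.png")[185:335,190:370]
o=np.zeros((600,800,3),np.uint8)
a=cv2.resize(w1,None,fx=2.6,fy=2.6,interpolation=3);o[:a.shape[0],:a.shape[1]]=a[:, :]
p=proj("wrist",[441,-219,14],T)[0];print(p)
u,v=p.astype(int);b=w[max(v-60,0):v+60,max(u-60,0):u+60];b=cv2.resize(b,None,fx=2.6,fy=2.6,interpolation=3)
o[:b.shape[0],480:480+b.shape[1]]=b
cv2.imwrite("pics/crop1.png",o)
hsv=cv2.cvtColor(w,cv2.COLOR_BGR2HSV)
for c,st in blobs((hsv[...,2]<75)[:330],150): print(c,st)
E
```

```text
[ 354.76106025 -203.23225629  248.60735273] [-1.79387435e+02 -9.84801261e-03  1.79087162e+02] [ -36.54845429  -24.23051485  112.13220771   -0.50382454   91.7493364
 -125.65258329]
[267.12324819 246.17026835]
[160.5  39.3] [    0     0   338    85 26026]
[455.4  46.7] [  361     0   170   121 11131]
[548.8  69.1] [ 523    0   37  116 2108]
[ 59.4 106.7] [  8 104  96   6 200]
[ 65.7 241.4] [    0   128   180   202 23864]
[547.8 157.4] [535 152  25  11 244]
[233.7 165.3] [217 157  30  16 263]
[450.  304.8] [ 376  190  184  140 5837]
[519.6 243.3] [ 494  202   48   80 1442]
[270.  244.2] [ 243  228   53   39 1328]
[323.3 301.1] [306 286  36  33 311]
```

View pics/crop1.png

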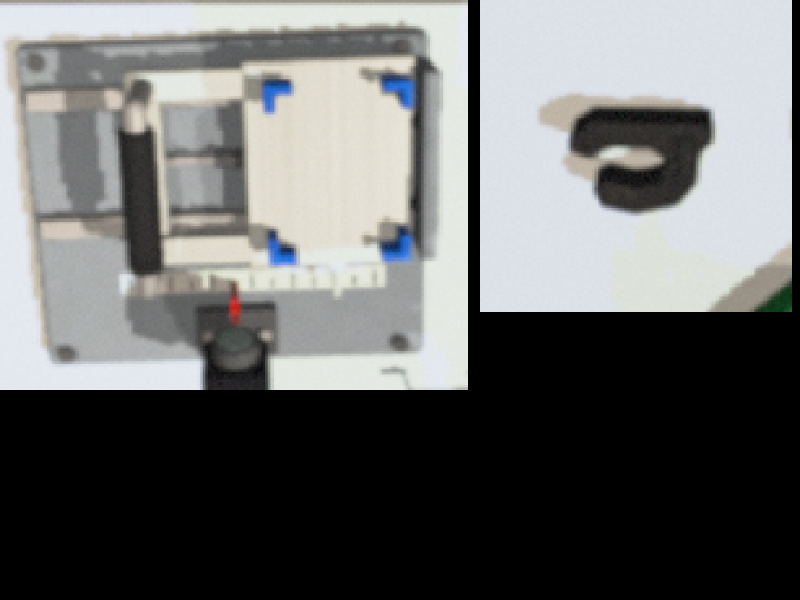

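The crop shows the slide at home: the red mark sits over the graduated scale strip, and a white pointer tip sticks out of the nest's side past the blue corners. The clip is a black U lying with its length about along world y. I'll turn the tool by about 90° and look straight down on the clip.

Call:
servo_tool([
  [85,0,0,0,0,0,0.145],
  [85,0,0,0,0,0,0.145],
  [85,0,0,0,0,0,0.145],
  [85,0,0,0,0,0,0.145],
  [85,0,0,0,0,0,0.145],
  [85,0,0,0,0,0,0.145],
  [85,0,0,0,0,0,0.145],
  [85,0,0,0,0,0,0.145],
  [85,0,0,0,0,0,0.145],
  [85,0,0,0,0,0,0.145],
])

```text
time: 3.45
tool_pos: [355.5, -186.5, 247.6]
tcp_rot: [-179.9, 0.2, 93.3]
ft_force: [-0.9, -0.2, 0.6]
finger_gap: 84.7
```

Call:
servo_tool([
  [85,0,0,0,0,0,0.12],
  [85,-22,23,22,0,0,0],
  [85,-22,23,22,0,0,0],
  [85,-22,23,22,0,0,0],
  [85,-22,23,22,0,0,0],
  [85,0,0,6,0,0,0],
  [85,0,0,0,0,0,0],
])

```text
time: 4.15
tool_pos: [447.4, -272.0, 152.8]
tcp_rot: [179.9, 0.2, 86.0]
ft_force: [-0.7, -0.3, 0.9]
finger_gap: 85.2
```

```bash
python3 - <<'E'
from h import *
s=sense();T=tool(s);print(s["time"],s["tool_pos"],s["tcp_rot"],s["joint_pos"].round(1));w=snapshot("wrist");np.save("T3.npy",T)
cv2.imwrite("pics/wrist3.png",w)
p=proj("wrist",[441,-219,14],T)[0];print(p)
g=cv2.cvtColor(w,cv2.COLOR_BGR2GRAY)
n,l,st,ce=cv2.connectedComponentsWithStats((g<85).astype(np.uint8))
i=min((i for i in range(1,n) if st[i][4]>300),key=lambda i:np.hypot(*(ce[i]-p)))
print(ce[i],st[i])
c=max(cv2.findContours((l==i).astype(np.uint8),0,1)[0],key=len)[:,0].astype(float)
for z in(0,14,28):
    X=onz("wrist",c,z,T)[:,:2].astype(np.float32); print(z,cv2.minAreaRect(X))
E
```

```text
4.15 [ 447.44798522 -272.03707128  152.76453225] [179.89296982   0.18972637  85.95979701] [-3.68e+01 -1.60e+00  1.03e+02 -1.00e-01  7.84e+01 -3.28e+01]
[266.18379307 135.28845367]
[262.81430868 129.26567524] [ 239   92   56   83 2488]
0 ((441.6126708984375, -218.5122833251953), (70.62596893310547, 46.90972137451172), 87.8673095703125)
14 ((442.0633239746094, -217.83921813964844), (67.26918029785156, 44.680110931396484), 87.8674087524414)
28 ((442.5140686035156, -217.1662139892578), (63.91238021850586, 42.45056915283203), 87.86736297607422)
```

View pics/wrist3.png

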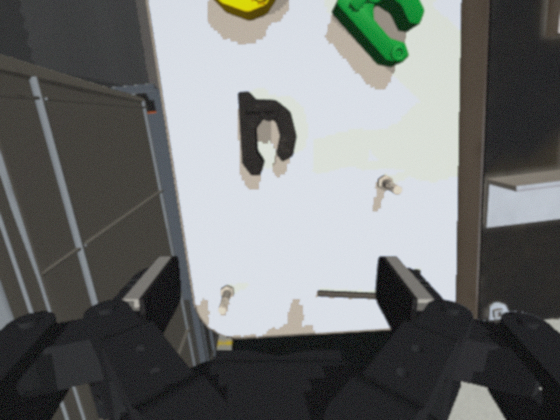

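The clip is upright-U shaped at (263,129), 67 x 45 mm at mid-height, centred at about (442,-218). This agrees with the scene camera (441,-219). Its length runs at about 88-89° in world. Approaching.

Call:
servo_tool([
  [85,0,0,20,0,0,-0.05],
  [85,18,-3,20,0,0,0],
  [85,18,-2,25,0,0,0],
  [85,18,-2,25,0,0,0],
  [85,0,0,0,0,0,0],
])

```text
time: 4.7
tool_pos: [444.5, -214.0, 69.5]
tcp_rot: [179.2, 0.6, 89.0]
ft_force: [-0.8, 0.5, 0.2]
finger_gap: 85.1
```

Call:
servo_tool([
  [85,-3,-2,20,0,0,0],
  [85,-1,0,20,0,0,0],
  [85,0,0,15,0,0,0],
  [85,0,0,8,0,0,0],
  [85,0,0,0,0,0,0],
])

```text
time: 5.2
tool_pos: [449.7, -220.9, 17.0]
tcp_rot: [178.4, 1.2, 89.2]
ft_force: [-0.4, 0.7, -0.6]
finger_gap: 84.8
```

Call:
servo_tool([
  [85,3,-8,0,0.028,0.021,0],
  [85,0,0,0,0,0,0],
])

```text
time: 5.4
tool_pos: [443.4, -218.7, 20.1]
tcp_rot: [179.8, 0.1, 89.2]
ft_force: [-0.0, -0.6, 0.6]
finger_gap: 85.1
```

Call:
servo_tool([
  [85,0,-2,9,0,0,0],
  [85,1,-1,8,0,0,0],
  [85,0,0,1,0,0,0],
  [85,0,0,0,0,0,0],
])

```text
time: 5.8
tool_pos: [442.5, -219.0, 3.3]
tcp_rot: [179.5, 0.3, 89.2]
ft_force: [-0.3, -0.5, -0.2]
finger_gap: 85.0
```

Call:
servo_tool([
  [60,0,0,0,0,0,0],
  [40,0,0,0,0,0,0],
  [40,0,0,0,0,0,0],
  [40,0,0,0,0,0,0],
  [40,0,0,0,0,0,0],
  [40,0,0,0,0,0,0],
], force=25)

```text
time: 6.4
tool_pos: [442.7, -219.0, 3.6]
tcp_rot: [179.5, 0.3, 89.2]
ft_force: [0.3, 0.8, -0.2]
finger_gap: 45.0
```

The clip is held (gap 45 mm). Lifting, carrying and turning so that the camera will be on the mark's side.

Call:
servo_tool([
  [40,0,0,-15,0,0,0],
  [40,0,0,-40,0,0,0],
  [40,0,0,-45,0,0,0],
  [40,0,0,-45,0,0,0],
  [40,40,-1,0,0,0,0],
  [40,45,-1,0,0,0,0],
  [40,45,-1,0,0,0,0],
  [40,45,-1,0,0,0,0],
  [40,45,-1,0,0,0,0],
  [40,0,0,0,0,0,0],
])

```text
time: 7.4
tool_pos: [439.4, 8.7, 154.9]
tcp_rot: [179.2, 0.2, 88.9]
ft_force: [-0.2, 0.1, -0.4]
finger_gap: 44.9
```

Call:
servo_tool([
  [40,0,0,0,0,0,0.14],
  [40,0,0,0,0,0,0.14],
  [40,0,0,0,0,0,0.14],
  [40,0,0,0,0,0,0.14],
  [40,0,0,0,0,0,0.14],
  [40,0,0,0,0,0,0.14],
  [40,0,0,0,0,0,0.14],
  [40,0,0,0,0,0,0.14],
  [40,0,0,0,0,0,0.14],
  [40,0,0,0,0,0,0],
])

```text
time: 8.4
tool_pos: [439.1, 4.9, 154.2]
tcp_rot: [179.5, -0.6, 14.0]
ft_force: [-0.4, 0.7, 0.2]
finger_gap: 45.0
```

Call:
servo_tool([
  [40,0,0,0,0,0,0.105],
  [40,0,0,0,0,0,0.105],
  [40,0,-40,0,0,0.0,0],
  [40,0,-40,0,0,0,0],
  [40,0,0,0,0.005,-0.01,0],
  [40,0,0,0,0,0,0],
])

```text
time: 9.0
tool_pos: [436.6, 83.4, 153.6]
tcp_rot: [179.8, -0.2, 2.7]
ft_force: [0.2, 0.5, 0.8]
finger_gap: 45.2
```

```bash
python3 - <<'E'
from h import *
s=sense();T=tool(s);print(s["time"],s["tool_pos"],s["tcp_rot"],s["joint_pos"].round(1));w=snapshot("wrist");np.save("T4.npy",T)
cv2.imwrite("pics/wrist4.png",w)
hsv=cv2.cvtColor(w,cv2.COLOR_BGR2HSV)
H,S,V=[hsv[...,i].astype(int) for i in range(3)]
print("blue")
for c,st in blobs((H>100)&(H<130)&(S>120)&(V>60)): print(c,st,onz("wrist",c,42,T)[0].round(1))
print("red")
for c,st in blobs(((H<8)|(H>172))&(S>140)&(V>60),8): print(c,st,onz("wrist",c,28,T)[0].round(1))
a=cv2.resize(w[:400,:],None,fx=1.4,fy=1.4,interpolation=3);cv2.imwrite("pics/crop4.png",a)
E
```

```text
9.0 [436.61995835  83.35040905 153.62705819] [ 1.79820943e+02 -1.50888781e-01  2.74745043e+00] [  4.3 -14.7 114.7  -0.2  79.9  91.6]
blue
[172.7 169.1] [165 163  20  17 209] [459.8 167.2  42. ]
[242.5 168.6] [233 163  16  16 151] [462.7 113.1  42. ]
[180.2 255.7] [173 246  18  17 198] [387.2 163.6  42. ]
red
[270.5 129.2] [269 128   4   3  10] [493.1  92.8  28. ]
```

View pics/crop4.png

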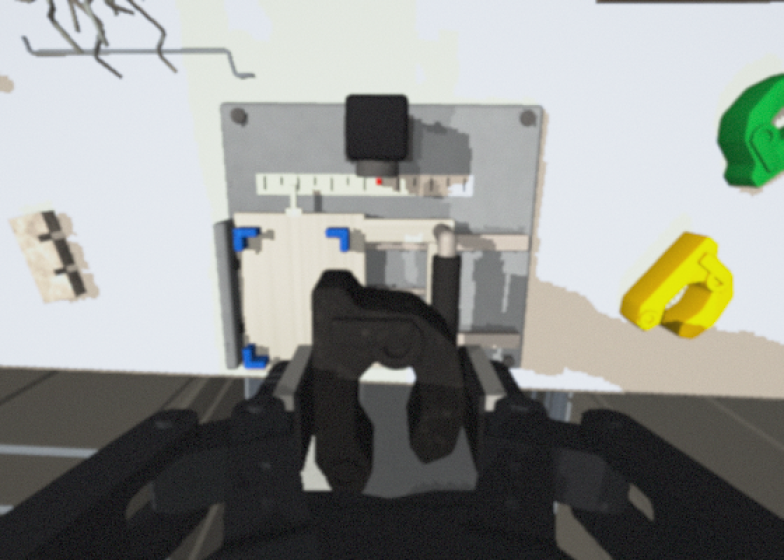

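Here the slide is at home. The pointer tip is at crop (293,180), the red mark at (379,181), and three blue corners are visible. A grey end plate stands left of the nest at crop column 216-240. I'll compute the pull distance and check the plate's height.

```bash
python3 - <<'E'
from h import *
T1,T4=np.load("T1.npy"),np.load("T4.npy")
w=cv2.imread("pics/wrist4.png");g=cv2.cvtColor(w,cv2.COLOR_BGR2GRAY)
for r in (140,144,147): print(r,g[r,198:222])
t=np.deg2rad(2.5);sx=np.array([-np.sin(t),np.cos(t)])
P=onz("wrist",[209.3,129.5],28.5,T4)[0]
for z in(20,28.5,35):
    M=onz("wrist",[270.5,129.2],z,T4)[0];print(z,P.round(1),M.round(1),"pull",(P-M)[:2]@sx)
for z in (12,20,30,40,50): print(z,[onz("wrist",c,z,T)[0][:2].round(1) for T,c in((T1,(350,250)),(T1,(358,250)),(T4,(154,220)),(T4,(171,220)))])
hz=onz("wrist",[(446/1.4,300/1.4)],60,T4)[0];print("handle",hz)
E
```

```text
140 [163 161 162 165 164 165 165 165 176 204 223 230 222 187 159 160 161 166
 162 165 164 162 164 165]
144 [158 160 158 159 159 159 160 161 172 196 220 229 220 190 159 159 160 161
 161 162 165 164 165 162]
147 [159 158 156 155 159 160 157 158 170 194 220 227 223 194 165 156 160 160
 161 162 162 162 165 162]
20 [490.6 141.3  28.5] [492.8  93.   20. ] pull 48.42023172116739
28.5 [490.6 141.3  28.5] [493.1  92.8  28.5] pull 48.583941443331774
35 [490.6 141.3  28.5] [493.3  92.7  35. ] pull 48.709131230869254
12 [array([433.6, 176.6]), array([433.6, 186.4]), array([407.6, 195.2]), array([408.3, 179.8])]
20 [array([430.3, 174.9]), array([430.3, 184.4]), array([410.2, 192.1]), array([410.9, 177.2])]
30 [array([426.1, 172.6]), array([426.1, 182. ]), array([413.5, 188.4]), array([414.2, 174. ])]
40 [array([422. , 170.4]), array([422. , 179.5]), array([416.8, 184.6]), array([417.5, 170.7])]
50 [array([417.8, 168.2]), array([417.8, 177. ]), array([420.2, 180.8]), array([420.8, 167.5])]
handle [433.72449251  53.66481401  60.        ]
```

Pull ≈ 48.5 mm, within 35-65. The pointer, nest and handle agree with a slide angle of 2.5°, and the handle is 85 mm from the nest. Before descending I check the end plate and finger room with one composite from the fixed cameras.

```bash
python3 - <<'E'
from h import *
a=snapshot("scene");b=snapshot("side");cv2.imwrite("pics/scene5.png",a);cv2.imwrite("pics/side5.png",b)
print("scenecam",ray("scene",(0,0))[0],"sidecam",ray("side",(0,0))[0])
c=[423,138.5,30];ps=proj("scene",c)[0];pd=proj("side",c)[0];print(ps,pd)
def crop(im,p,w,h,f):
    u,v=p.astype(int);x0,y0=max(u-w//2,0),max(v-h//2,0);print("org",x0,y0,"f",f)
    return cv2.resize(im[y0:y0+h,x0:x0+w],None,fx=f,fy=f,interpolation=3)
A=crop(a,ps,90,100,4.4);B=crop(b,pd,130,100,3.0)
o=np.zeros((600,800,3),np.uint8);o[:A.shape[0],:A.shape[1]]=A;o[:B.shape[0],405:405+B.shape[1]]=B[:,:395]
cv2.imwrite("pics/crop5.png",o)
E
```

```text
scenecam [ 637.06988558  743.22823466 1458.05783245] sidecam [-90.72940692 881.87789138 439.38202296]
[295.03442124 249.33055657] [282.29534136 247.4750688 ]
org 250 199 f 4.4
org 217 197 f 3.0
```

View pics/crop5.png

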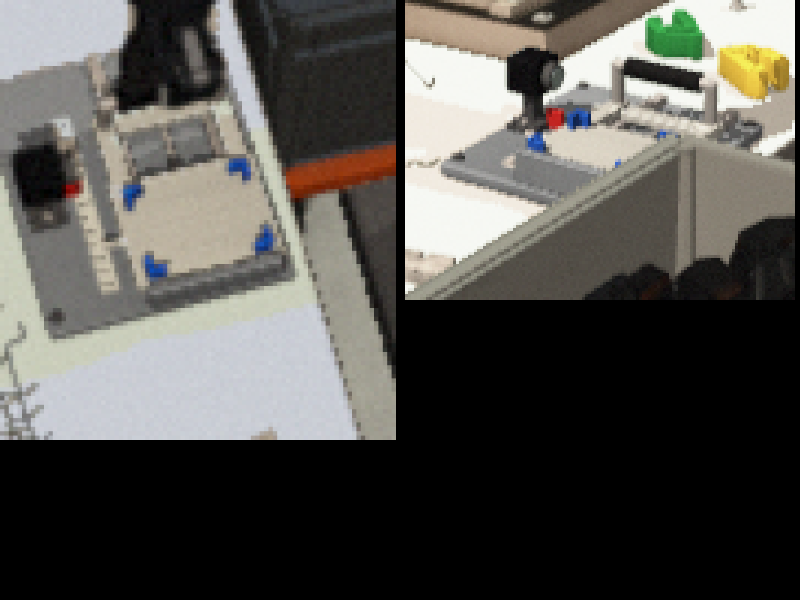

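Both fixed views show the end plate is low, level with the nest floor at most, so the fingers clear it. The nest is empty and the slide is at home. Moving above the nest.

Call:
servo_tool([
  [40,-5,-28,0,0,0,0],
  [40,-5,-27,10,0,0,0],
  [40,0,0,25,0,0,0],
  [40,0,0,25,0,0,0],
  [40,0,0,15,0,0,0],
  [40,0,0,0,0,0,0],
])

```text
time: 9.75
tool_pos: [427.1, 132.6, 77.5]
tcp_rot: [179.8, -0.5, 2.3]
ft_force: [-0.8, 0.2, -0.3]
finger_gap: 45.3
```

Call:
servo_tool([
  [40,-3,-6,7,0.003,-0.009,0],
  [40,0,0,8,0,0,0],
  [40,0,0,3,0,0,0],
  [40,0,0,0,0,0,0],
])

```text
time: 10.15
tool_pos: [425.5, 137.6, 60.3]
tcp_rot: [180.0, -0.1, 2.2]
ft_force: [-0.4, 0.9, -0.2]
finger_gap: 45.0
```

Call:
servo_tool([
  [40,-1.5,-1,7,0,0,0],
  [40,0,0,7,0,0,0],
  [40,0,0,2,0,0,0],
  [40,0,0,0,0,0,0],
])

```text
time: 10.55
tool_pos: [424.6, 138.7, 43.9]
tcp_rot: [180.0, -0.2, 2.2]
ft_force: [1.2, -0.3, -0.2]
finger_gap: 45.0
```

```bash
python3 - <<'E'
from h import *
s=sense();T=tool(s);print(s["tool_pos"],s["tcp_rot"],s["ft_force"]);w=snapshot("wrist");np.save("T6.npy",T)
cv2.imwrite("pics/wrist6.png",w)
E
```

```text
[424.63294435 138.73716598  43.8581431 ] [ 1.79969837e+02 -1.53741694e-01  2.19370575e+00] [ 1.17637236 -0.27860721 -0.17968357]
```

View pics/wrist6.png

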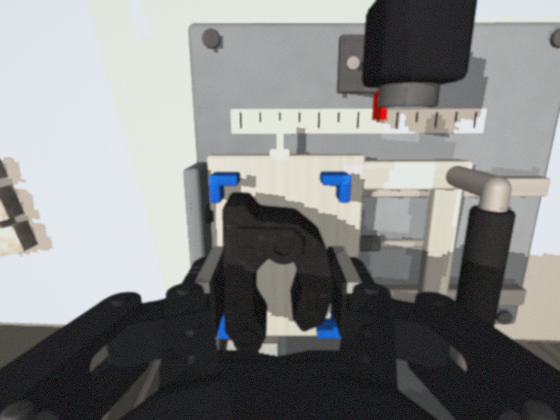

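The clip sits centred (column 280) between the four blue corners, just above the pocket. The pointer tip is at (280,130) and the red mark at (380,105). Lowering and releasing.

Call:
servo_tool([
  [40,-0.5,0,5,0,0,0],
  [40,0,0,4,0,0,0],
  [40,0,0,1,0,0,0],
  [40,0,0,0,0,0,0],
])

```text
time: 11.0
tool_pos: [424.6, 138.8, 33.6]
tcp_rot: [180.0, -0.2, 2.2]
ft_force: [0.6, -0.1, 1.1]
finger_gap: 45.2
```

Call:
servo_tool([
  [50,0,0,0,0,0,0],
  [56,0,0,0,0,0,0],
  [60,0,0,0,0,0,0],
  [60,0,0,-10,0,0,0],
  [60,0,0,-25,0,0,0],
  [60,0,0,-35,0,0,0],
  [60,0,0,-35,0,0,0],
  [60,0,0,0,0,0,0],
])

```text
time: 11.8
tool_pos: [423.3, 138.6, 144.5]
tcp_rot: [180.0, -0.1, 2.2]
ft_force: [1.4, 0.7, 0.2]
finger_gap: 59.7
```

```bash
python3 - <<'E'
from h import *
s=sense();T=tool(s);print(s["tool_pos"],s["tcp_rot"],s["ft_force"]);w=snapshot("wrist");np.save("T7.npy",T)
cv2.imwrite("pics/wrist7.png",w)
hsv=cv2.cvtColor(w,cv2.COLOR_BGR2HSV)
H,S,V=[hsv[...,i].astype(int) for i in range(3)]
for c,st in blobs((H>100)&(H<130)&(S>120)&(V>60)): print(c,st,onz("wrist",c,42,T)[0].round(1))
print("red")
for c,st in blobs(((H<8)|(H>172))&(S>140)&(V>60),8): print(c,st,onz("wrist",c,28,T)[0].round(1))
E
```

```text
[423.30705071 138.64494294 144.48286494] [ 1.79964891e+02 -1.17659996e-01  2.19462453e+00] [1.417607   0.67798089 0.21079536]
[242.7 156.7] [236 151  18  17 172] [459.9 167.4  42. ]
[314.9 156.4] [305 150  17  17 169] [462.1 113.8  42. ]
[246.1 248.9] [240 239  16  17 181] [386.5 163.9  42. ]
[311.7 248.8] [303 238  16  18 182] [388.6 111.5  42. ]
red
[341.2 113.5] [339 111   6   7  31] [493.7  94.4  28. ]
```

View pics/wrist7.png

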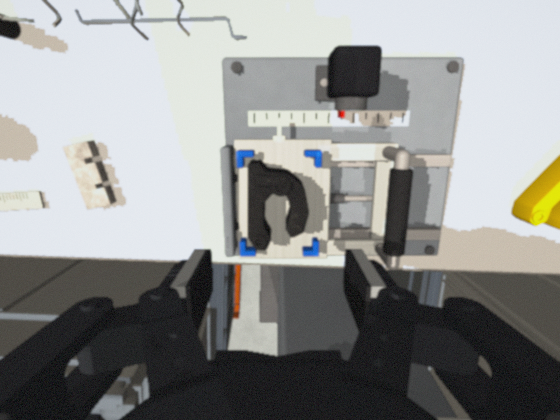

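The clip is seated flat inside all four blue corners, and the slide is still at home with the pointer at (279,127). The bow handle is at (398,210). Going to the handle.

Call:
servo_tool([
  [60,0,43,0,0,0,0],
  [60,0,43,0,0,0,0],
  [60,0,0,25,0,0,0],
  [60,0,0,20,0,0,0],
  [60,0,0,0,0,0,0],
  [60,0,0,0,0,0,0],
])

```text
time: 12.45
tool_pos: [424.1, 49.7, 95.0]
tcp_rot: [179.9, 0.1, 2.3]
ft_force: [0.2, 0.1, 0.5]
finger_gap: 60.1
```

```bash
python3 - <<'E'
from h import *
T7=np.load("T7.npy")
print("handle7",onz("wrist",[(402,170),(398,210),(394,252)],60,T7).round(1))
print(proj("wrist",[426.9,53.6,60],T7))
s=sense();print(s["tool_pos"],s["tcp_rot"])
E
```

```text
handle7 [[456.9  54.8  60. ]
 [428.1  53.8  60. ]
 [395.7  52.4  60. ]]
[[397.9952469  211.59332833]]
[424.1284803   49.67822169  95.01419731] [1.79949623e+02 8.93788376e-02 2.29053347e+00]
```

Call:
servo_tool([
  [60,2.5,-4,15,0,0,0],
  [60,0,0,18,0,0,0],
  [60,0,0,12,0,0,0],
  [60,0,0,6,0,0,0],
  [60,0,0,0,0,0,0],
])

```text
time: 12.95
tool_pos: [428.4, 55.4, 45.9]
tcp_rot: [180.0, -0.1, 2.4]
ft_force: [0.3, 0.4, 0.3]
finger_gap: 60.2
```

Call:
servo_tool([
  [45,-1,1.5,4,0,0,0],
  [30,0,0,0,0,0,0],
  [8,0,0,0,0,0,0],
  [8,0,0,0,0,0,0],
  [8,0,0,0,0,0,0],
  [8,0,0,0,0,0,0],
  [8,0,0,0,0,0,0],
], force=70)

```text
time: 13.65
tool_pos: [428.7, 52.9, 43.5]
tcp_rot: [179.9, -0.3, 2.4]
ft_force: [0.5, -2.0, -2.7]
finger_gap: 13.7
```

```bash
python3 - <<'E'
from h import *
s=sense();T=tool(s);print(s["tool_pos"],s["tcp_rot"],s["ft_force"],s["finger_gap"]);w=snapshot("wrist");np.save("T8.npy",T)
cv2.imwrite("pics/wrist8.png",w)
E
```

```text
[428.65805644  52.86775335  43.53917685] [179.86782769  -0.25374016   2.44544674] [ 0.45237517 -1.99944751 -2.67821301] 13.736172831353644
```

View pics/wrist8.png

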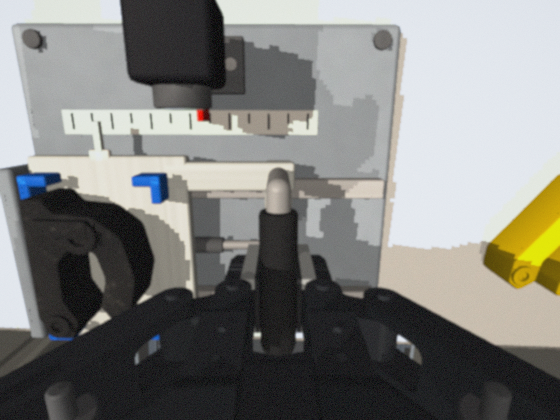

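The handle is gripped, with the bar at (278,270) between the pads. The clip is in the nest, the pointer tip is at (97,122) and the red line tip at (202,115). I'll triangulate mark and pointer over the stored views for the pull distance.

```bash
cat > tri.py <<'E'
from h import *
from scipy.optimize import least_squares
t=np.deg2rad(2.4);sx=np.array([-np.sin(t),np.cos(t)])
def red(w):
    hsv=cv2.cvtColor(w,cv2.COLOR_BGR2HSV);H,S,V=[hsv[...,i].astype(int) for i in range(3)]
    m=((H<8)|(H>172))&(S>140)&(V>60); m[:60]=0;m[330:]=0
    c,st=max(blobs(m,6),key=lambda b:b[1][4]);return c,st
def tri(obs):
    r=[(ray("wrist",uv,T)) for T,uv in obs]
    A=sum(np.eye(3)-np.outer(d[0],d[0])/(d[0]@d[0]) for o,d in r)
    b=sum((np.eye(3)-np.outer(d[0],d[0])/(d[0]@d[0]))@o for o,d in r)
    return np.linalg.solve(A,b)
def ptr(w,r0,r1,c0,c1):
    g=cv2.cvtColor(w,cv2.COLOR_BGR2GRAY)[r0:r1,c0:c1].astype(float).mean(0);g=np.clip(g-np.median(g)-15,0,None)
    return c0+(g*np.arange(len(g))).sum()/g.sum()
E
python3 - <<'E'
from tri import *
obs=[]
for i in(4,6,7,8):
    w=cv2.imread(f"pics/wrist{i}.png");T=np.load(f"T{i}.npy");c,st=red(w);print(i,c,st)
    row=st[1]+st[3]-2; obs.append((T,(c[0],row)))
print("mark tri 678",tri(obs[1:]).round(1),"all",tri(obs).round(1),"68",tri([obs[1],obs[3]]).round(1))
P=[]
for i,(r0,r1,c0,c1,tip) in {4:(138,150,196,224,129),6:(136,146,266,294,133),7:(130,136,266,292,127),8:(136,147,84,112,122)}.items():
    w=cv2.imread(f"pics/wrist{i}.png");T=np.load(f"T{i}.npy");c=ptr(w,r0,r1,c0,c1);P.append((T,(c,tip)))
    p=onz("wrist",(c,tip),28.5,T)[0];print(i,"ptr",round(c,1),p.round(1),[( (p-onz("wrist",obs[[4,6,7,8].index(i)][1],z,T)[0])[:2]@sx).round(1) for z in(12,16,20,24,28.5)])
print("ptr tri",tri(P).round(1))
w=cv2.imread("pics/wrist8.png");print(w[108:122,194:210,2]-0);print(w[108:122,194:210,1])
E
```

```text
4 [270.5 129.2] [269 128   4   3  10]
6 [378.6 109. ] [373  91  14  29 232]
7 [341.2 113.5] [339 111   6   7  31]
8 [202.7 114.7] [197 109  12  12 112]
mark tri 678 [491.9  93.2  20.9] all [492.1  93.1  20.5] 68 [491.8  93.4  20.5]
4 ptr 208.9 [490.9 141.7  28.5] [np.float64(48.6), np.float64(48.6), np.float64(48.7), np.float64(48.8), np.float64(48.9)]
6 ptr 279.6 [483.1 141.4  28.5] [np.float64(50.9), np.float64(49.7), np.float64(48.5), np.float64(47.3), np.float64(46.0)]
7 ptr 278.8 [482.  141.4  28.5] [np.float64(50.5), np.float64(49.7), np.float64(49.0), np.float64(48.2), np.float64(47.4)]
8 ptr 96.2 [488.6 141.   28.5] [np.float64(45.9), np.float64(46.8), np.float64(47.6), np.float64(48.5), np.float64(49.5)]
ptr tri [486.1 141.5  27.8]
[[ 98  94  96  93  97  93  98  90  81  57  47  50  44  45  48  66]
 [141 140 143 146 146 147 146 138 113  84  69  60  57  62  67  86]
 [189 188 195 197 198 203 198 187 149 103  77  72  68  74  86 111]
 [222 223 224 226 226 231 226 220 173 119  82  73  77  76  89 121]
 [230 229 229 232 233 234 233 227 185 125  84  80  70  75  88 112]
 [230 230 230 
[... 828 characters left out ...]
  33  24  19  30  31  56 105]
 [234 228 188 121  66  36  29  27  28  14  14  27  11  28  56  94]
 [234 228 191 126  64  28  31  20  14  18  26   8  26   5  39  73]
 [234 228 192 123  65  32  33  25  20  18  18  10  13  17  22  63]
 [235 229 193 126  68  27  27  23   8  11  15  26  16  17   8  51]
 [234 227 198 133  70  28  26   7  25  21  17  16  15  11  26  50]
 [232 231 207 144  76  36  20  12  17  29  14   8   8  14  19  55]
 [234 230 208 143  84  37  16  28  24  14   7  10  12  16  26  42]
 [232 231 208 150  85  49  39  33  35  36  46  40  37  39  36  42]
 [234 230 215 167 122  93  93  91  90  91  95  94  94  90  84  65]
 [233 233 225 207 181 170 171 168 167 171 170 171 172 164 146 108]]
```

```bash
python3 - <<'E'
from tri import *
for i,r,c in((6,(112,120),(370,390)),(7,(110,119),(335,350)),(4,(126,133),(264,278))):
    w=cv2.imread(f"pics/wrist{i}.png");print(i);print(w[r[0]:r[1],c[0]:c[1],2]);print(w[r[0]:r[1],c[0]:c[1],1])
E
```

```text
6
[[227 219 184 152 140 142 141 142 142 143 165 209 227 229 229 228 221 208
  193 193]
 [226 217 180 149 139 140 143 142 143 143 162 211 227 229 228 227 220 204
  194 197]
 [227 215 179 148 137 145 143 140 144 141 170 208 226 229 230 225 215 209
  195 197]
 [226 213 179 149 140 143 144 141 139 145 171 212 226 230 229 227 215 206
  195 199]
 [226 205 171 149 137 140 140 139 143 145 173 213 227 230 229 225 216 200
  195 195]
 [224 210 170 146 141 145 143 144 140 151 180 216 228 230 229 224 214 196
  196 194]
 [225 210 174 150 142 142 139 137 142 154 183 218 224 226 228 219 206 194
  191 196]
 [225 210 183 164 156 153 136 123 127 145 172 197 212 217 217 214 197 189
  191 198]]
[[227 211 153  81  31  18  14  18  23  19  15  18  11   9  11  32  77 130
  167 179]
 [229 205 142  72  26   6  16  14  14  10  16  15  12   9   7  33  78 138
  171 183]
 [229 203 142  75  14  26  11  11  27  10  24   9  12   9  17  26  86 149
  173 187]
 [226 195 137  69  22  25  22  16  11  18  19  14   9  18   6  39  91 150
  176 187]
 [225 186 122  67  13   6  10  12  21  26  15   8  19  15   5  39  99 148
  1
[... 1531 characters left out ...]
 224 226 227 226 225 214 169 147 154 157 154 154]
 [228 228 228 230 230 232 229 214 172 148 157 161 158 163]
 [228 230 230 230 228 230 226 213 169 148 154 161 160 160]
 [229 231 229 229 228 225 221 200 163 149 155 158 160 159]
 [230 228 229 227 225 220 213 203 183 167 164 168 168 168]]
[[149 151 152 143 128 111 101  97 102 109 111 107 104  98]
 [203 206 207 193 163 124 100  99 110 129 138 139 134 127]
 [228 230 228 220 176 113  75  74  96 128 147 151 150 148]
 [231 231 232 224 176 108  48  42  86 124 148 154 150 154]
 [231 233 233 224 178 110  61  49  86 122 144 152 151 151]
 [231 232 232 227 197 145 114 101 110 133 146 149 154 153]
 [233 231 232 228 218 193 178 175 166 163 159 163 163 161]]
```

```bash
python3 - <<'E'
from tri import *
T={i:np.load(f"T{i}.npy") for i in(4,6,7,8)}
M={4:(270.4,130.5),6:(383.4,118.5),7:(342.2,116.5),8:(199.7,119.8)}
P={4:208.9,6:279.6,7:278.8,8:96.2}; tip={4:129,6:133,7:127,8:122}
print("mark",tri([(T[i],M[i]) for i in M]).round(1),tri([(T[i],M[i]) for i in(6,8)]).round(1))
for i in M:
    p=onz("wrist",(P[i],tip[i]),28.5,T[i])[0]
    print(i,[((p-onz("wrist",M[i],z,T[i])[0])[:2]@sx).round(2) for z in(24,26,28,30,32)])
E
```

```text
mark [491.7  93.1  27.2] [491.5  93.2  27.6]
4 [np.float64(48.71), np.float64(48.75), np.float64(48.79), np.float64(48.83), np.float64(48.87)]
6 [np.float64(49.6), np.float64(48.98), np.float64(48.35), np.float64(47.73), np.float64(47.11)]
7 [np.float64(49.02), np.float64(48.64), np.float64(48.27), np.float64(47.89), np.float64(47.51)]
8 [np.float64(47.08), np.float64(47.54), np.float64(48.0), np.float64(48.46), np.float64(48.91)]
```

Call:
servo_tool([
  [8,0,4,0,0,0,0],
  [8,0,8,0,0,0,0],
  [8,0,8,0,0,0,0],
  [8,0,8,0,0,0,0],
  [8,0,8,0,0,0,0],
  [8,0,6,0,0,0,0],
  [8,0,3,0,0,0,0],
  [8,0,0,0,0,0,0],
  [8,0,0,0,0,0,0],
])

```text
time: 14.6
tool_pos: [430.2, 16.2, 43.5]
tcp_rot: [-179.0, -0.3, 2.5]
ft_force: [0.1, 7.6, -3.2]
finger_gap: 13.8
```

```bash
cat > chk.py <<'E'
from tri import *
import sys
k=sys.argv[1]
s=sense();T=tool(s);print(s["time"],s["tool_pos"].round(1),s["tcp_rot"].round(2),s["ft_force"].round(1),s["finger_gap"]);w=snapshot("wrist");np.save(f"T{k}.npy",T)
cv2.imwrite(f"pics/wrist{k}.png",w)
T8=np.load("T8.npy");print("moved",(T8[:3,3]-T[:3,3])[:2]@sx)
c,st=red(w);print("red",c,st)
r=int(c[1]);print(w[r-2:r+2,st[0]-4:st[0]+st[2]+4,2]);print(w[r-2:r+2,st[0]-4:st[0]+st[2]+4,1])
print("ptr",ptr(w,137,147,int(84),int(112)))
E
python3 chk.py 9
```

```text
14.6 [430.2  16.2  43.5] [-178.96   -0.27    2.5 ] [ 0.1  7.6 -3.2] 13.765931276925889
moved 36.680182399184666
red [127.8 105. ] [118  89  22  32 515]
[[ 37  38  39  30  57 126 203 230 233 226 182 124  86  74  74  73  76  74
   77  70  74  77  74  78  85  91  95  97  94  97]
 [ 34  31  30  39  58 123 196 228 232 225 192 130  85  72  73  74  74  77
   75  69  72  78  73  74  87  91  91  96  92  98]
 [ 39  45  36  36  56 120 194 226 232 226 195 135  87  72  78  77  77  74
   74  75  74  75  73  75  77  86  91  96  95  96]
 [ 39  40  35  36  57 120 191 225 233 227 198 137  88  75  75  78  77  76
   74  74  71  72  76  76  80  91  91  94  96  97]]
[[38 35 38 30 35 34 48 46 42 36 23 19 19  9  9 12 25 15 19  9 13 21 17 26
  56 81 93 98 98 99]
 [40 36 32 38 40 30 39 39 43 30 36 23 17 16 19 11 19 20 15  9  9 26  7 20
  58 82 90 98 94 98]
 [32 45 32 36 38 39 44 42 38 38 34 23 19  9 26 25 27  8 15 16 17 10 14 27
  47 77 93 97 96 97]
 [41 37 35 36 38 39 44 41 44 38 23 17 16 20 18 28 26 16 13 12 11  9 25 27
  44 80 88 96 98 98]]
ptr 99.34116275195736
```

Call:
servo_tool([
  [8,0,6,0,-0.01,0,0],
  [8,0,5,0,-0.01,0,0],
  [8,0,2,0,0,0,0],
  [8,0,0,0,0,0,0],
  [8,0,0,0,0,0,0],
])

```text
time: 15.15
tool_pos: [430.4, 9.7, 43.5]
tcp_rot: [-179.4, -0.3, 2.5]
ft_force: [1.3, 7.3, -2.2]
finger_gap: 13.6
```

```bash
python3 chk.py 10 | head -9
```

```text
15.15 [430.4   9.7  43.5] [-179.36   -0.28    2.52] [ 1.3  7.3 -2.2] 13.599407953231715
moved 43.239023641827856
red [113.3 104.8] [102  90  24  31 568]
[[ 36  34  35  50 101 173 220 231 232 230 225 190 127  87  73  71  79  76
   78  73  73  76  75  72  73  74  77  87  92  95  99  96]
 [ 33  36  34  40  90 160 215 230 233 231 226 192 135  92  75  76  70  77
   76  72  80  72  72  75  75  77  77  85  91  96  97  96]
 [ 35  37  36  39  81 145 212 229 232 232 226 198 141  92  74  71  74  69
   74  70  73  72  78  76  72  76  75  85  88  95  98  95]
```

Call:
servo_tool([
  [8,0,4,0,-0.008,0,0],
  [8,0,3,0,0,0,0],
])

```text
time: 15.4
tool_pos: [430.6, 5.7, 43.5]
tcp_rot: [-179.5, -0.3, 2.5]
ft_force: [0.1, 8.3, -0.6]
finger_gap: 13.4
```

```bash
python3 chk.py 11 ; python3 -c "
from bench import *
print(sense()['tool_pos'],sense()['qd'])"
```

```text
15.4 [430.6   5.7  43.5] [-179.49   -0.28    2.55] [ 0.1  8.3 -0.6] 13.426929218773644
moved 47.19995372334054
red [105.4 104.7] [ 94  89  24  32 572]
[[ 33  27  68 118 173 218 230 231 232 228 203 147  97  74  70  76  72  76
   79  74  74  70  74  74  75  69  75  90  92  95  95  94]
 [ 34  41  60 109 165 214 229 232 233 229 206 158 101  79  74  72  74  75
   75  73  72  75  75  73  73  74  76  82  94  97  97  97]
 [ 35  32  59 100 158 213 228 232 232 229 214 166 108  80  75  73  77  71
   72  70  77  68  75  73  70  75  80  81  91  90  93  90]
 [ 38  33  54  97 156 201 228 231 231 231 221 175 119  84  71  74  75  75
   73  73  75  76  77  72  71  76  77  84  87  96  94  94]]
[[ 36  34  64 103 118  99  69  44  42  37  30  14  20  11   8  28  14   8
   23  14  11  11  15  19  15  14  44  73  91  97  95  96]
 [ 35  39  60  98 121 104  69  50  47  43  28  27  16  25  12  13  18  18
   17  19  14  20  18  11  26  24  46  64  86  95  96  99]
 [ 33  35  63  97 117 110  78  48  46  37  22  31  14  15  21  17  15   9
    9   8  24  10  17  19   9  24  39  57  83  91  95  92]
 [ 36  27  54  95 124 111  83  51  38  45  32  26  24  16   9  24  14  12
   24  22  21  18  29  16  12  26  30  61  79  97  93  96]]
ptr 98.0
[430.6030533    5.48387198  43.50431185] [ 0.15057769 -0.10404058  0.11591041 -0.28537389 -0.03911299  0.53746507]
```

```bash
cat > al.py <<'E'
from tri import *
import sys
k=sys.argv[1];s=sense();T=tool(s);w=snapshot("wrist");cv2.imwrite(f"pics/wrist{k}.png",w);np.save(f"T{k}.npy",T)
print(s["time"],s["tool_pos"].round(2),s["tcp_rot"].round(2),s["ft_force"].round(1))
B,G,R=[w[...,i].astype(float) for i in range(3)]
def cen(v,c0): v=np.clip(v,0,None); return c0+(v*np.arange(len(v))).sum()/max(v.sum(),1e-9)
for r in range(100,150,3):
    rr=(R-G)[r,80:125]; top=np.where((R[r,80:125]>150)&(rr>80))[0]+80
    g=G[r,84:114]; print(r,"red",(top.min(),top.max(),top.mean()) if len(top) else None,"ptr",round(cen(g-np.percentile(g,40)-25,84),1),g.max())
E
python3 al.py 12; python3 -c "
import cv2
w=cv2.imread('pics/wrist12.png');print(w[118:140:2,88:112,1])"
```

```text
15.45 [430.6    5.48  43.5 ] [-179.48   -0.28    2.55] [-0.4  8.6 -1.8]
100 red (np.int64(94), np.int64(99), np.float64(96.5)) ptr 93.1 125.0
103 red (np.int64(95), np.int64(100), np.float64(97.5)) ptr 93.5 122.0
106 red (np.int64(95), np.int64(100), np.float64(97.5)) ptr 93.8 125.0
109 red (np.int64(96), np.int64(101), np.float64(98.5)) ptr 89.6 196.0
112 red (np.int64(96), np.int64(101), np.float64(98.5)) ptr 89.8 233.0
115 red (np.int64(97), np.int64(102), np.float64(99.5)) ptr 90.0 233.0
118 red (np.int64(97), np.int64(102), np.float64(99.5)) ptr 90.1 234.0
121 red None ptr 89.5 234.0
124 red None ptr 84.0 234.0
127 red None ptr 84.0 234.0
130 red None ptr 84.0 234.0
133 red None ptr 84.0 233.0
136 red None ptr 97.4 233.0
139 red None ptr 97.6 234.0
142 red None ptr 98.2 233.0
145 red None ptr 98.6 234.0
148 red None ptr 98.9 234.0
[[231 233 232 232 232 234 232 225 189 124  71  39  39  31  21  25  20  23
   24  29  27  24  22  29]
 [231 232 232 232 231 232 232 230 216 178 136 102  66  60  87 114 133 137
  134 137 139 136 135 136]
 [232 232 233 231 231 232 232 232 232 230 222 171 
[... 159 characters left out ...]
32 232 233 232 232 231 232 233 233 228 202 146  99 133 203 230 233
  234 233 233 230 233 231]
 [230 232 233 232 231 232 232 232 233 233 231 221 172 113 121 177 221 232
  230 233 232 232 233 232]
 [232 234 233 233 232 232 232 232 231 232 232 225 179 119  99 160 216 230
  234 232 233 232 233 232]
 [230 231 230 230 231 230 232 232 232 234 234 227 193 131 101 143 206 228
  232 231 231 232 229 229]
 [186 183 184 184 183 192 212 226 231 232 234 229 206 145  95 107 151 174
  187 185 182 187 186 182]
 [159 160 161 157 156 167 194 221 230 233 233 231 222 175 111  92 118 143
  159 160 161 165 160 162]
 [158 158 159 159 159 163 183 217 230 232 232 232 227 185 123  93 110 142
  155 164 159 158 164 161]]
```

```bash
cat > rem.py <<'E'
from tri import *
import sys
k,pc,pr,mc,mr=sys.argv[1],*map(float,sys.argv[2:6]);T=np.load(f"T{k}.npy")
p=onz("wrist",(pc,pr),28.5,T)[0];print("ptr",p.round(1),(p-np.r_[490.9,141.5,28.5])[:2]@sx)
for z in(26,27,28,28.5):
    m=onz("wrist",(mc,mr),z,T)[0];print(z,m.round(1),"remain",((p-m)[:2]@sx).round(2))
E
python3 rem.py 12 97.6 139 99.5 118;python3 rem.py 8 96.2 142 199.7 119
python3 - <<'E'
import cv2
w=cv2.imread('pics/wrist12.png');cv2.imwrite('pics/crop12.png',cv2.resize(w[80:165,50:150],None,fx=7,fy=7,interpolation=0))
w=cv2.imread('pics/wrist8.png');print(w[138:146:3,84:112,1])
E
```

```text
ptr [482.5  94.6  28.5] -46.53630945205634
26 [492.1  94.1  26. ] remain 0.89
27 [492.2  93.5  27. ] remain 1.43
28 [492.2  93.   28. ] remain 1.96
28.5 [492.2  92.7  28.5] remain 2.23
ptr [479.4 142.   28.5] 0.9389812659339125
26 [491.9  93.6  26. ] remain 48.86
27 [491.9  93.4  27. ] remain 49.09
28 [491.9  93.1  28. ] remain 49.32
28.5 [491.9  93.   28.5] remain 49.43
[[166 162 162 163 162 166 161 161 177 215 229 232 232 233 226 197 139  93
  106 143 157 162 167 166 165 168 166 165]
 [162 161 161 163 162 161 161 159 169 197 223 231 232 233 233 222 173 110
   94 125 149 162 168 165 167 168 167 163]
 [160 163 163 158 162 161 159 163 160 183 217 228 233 231 231 228 187 130
   92 115 141 163 163 167 169 170 165 170]]
```

I'm at the picture limit, so the rest goes by numbers. After correcting the pointer column for slant, the views agree on a total pull of about 48.8 mm and a mark top at z≈26.6. About 1.3 mm remains, so I nudge.

Call:
servo_tool([
  [8,0,2.2,0,-0.004,0,0],
])

```text
time: 15.6
tool_pos: [430.6, 4.7, 43.5]
tcp_rot: [-179.5, -0.3, 2.5]
ft_force: [0.5, 8.9, -2.0]
finger_gap: 13.6
```

```bash
cat > fin.py <<'E'
from tri import *
import sys
def edge(v,c0,lvl,rise):   # sub-pixel crossing
    for i in range(len(v)-1):
        a,b=v[i],v[i+1]
        if (a<lvl<=b) if rise else (a>=lvl>b): return c0+i+(lvl-a)/(b-a)
def meas(k):
    w=cv2.imread(f"pics/wrist{k}.png").astype(float);T=np.load(f"T{k}.npy");G,R=w[...,1],w[...,2]
    o=[]
    for r in range(138,145):
        l=edge(G[r,86:99],86,197,True);h=edge(G[r,96:108],96,175,False)
        if l and h:o.append(onz("wrist",((l+h)/2,r),28.5,T)[0])
    P=np.mean(o,0)
    c,st=red(w.astype(np.uint8));res=[]
    for z in(26,26.6,27.2):
        m=[]
        for r in range(st[1]+st[3]-9,st[1]+st[3]-3):
            j=st[0]-4;h=edge(R[r,j+3:],j+3,150,False);l=edge(-G[r,j:],j,-130,True)
            if l and h:m.append(onz("wrist",((l+h)/2,r),z,T)[0])
        M=np.mean(m,0);res.append(((P-M)[:2]@sx).round(2))
    print(k,"ptr",P.round(1),"mark",M.round(1),"remain",res)
if __name__=="__main__":
    for i in range(2):
        k=sys.argv[1]+"ab"[i];s=sense();np.save(f"T{k}.npy",tool(s));cv2.imwrite(f"pics/wrist{k}.png",snapshot("wrist"))
        print(s["time"],s["tool_pos"].round(2),s["tcp_rot"].round(2),s["ft_force"].round(1));meas(k)
    meas("8");meas("12")
E
python3 fin.py 13
```

```text
15.6 [430.59   4.72  43.5 ] [-179.55   -0.28    2.53] [ 0.5  8.9 -2. ]
13a ptr [481.6  93.7  28.5] mark [493.7  93.4  27.2] remain [np.float64(0.12), np.float64(0.45), np.float64(0.77)]
15.65 [430.64   4.63  43.53] [-179.56   -0.28    2.53] [ 0.1  8.1 -1.8]
13b ptr [481.6  93.6  28.5] mark [493.8  93.4  27.2] remain [np.float64(0.01), np.float64(0.34), np.float64(0.66)]
8 ptr [479.9 141.8  28.5] mark [494.   93.2  27.2] remain [np.float64(48.89), np.float64(49.02), np.float64(49.16)]
12 ptr [481.6  94.4  28.5] mark [493.8  93.4  27.2] remain [np.float64(0.9), np.float64(1.22), np.float64(1.54)]
```

Call:
servo_tool([
  [8,0,1.7,0,0,0,0],
])

```text
time: 15.8
tool_pos: [430.6, 4.4, 43.5]
tcp_rot: [-179.4, -0.3, 2.5]
ft_force: [0.0, 8.4, -1.8]
finger_gap: 13.8
```

```bash
python3 fin.py 14 | head -4; python3 - <<'E'
from h import *
# settle check over more camera time, clip still in nest, bystanders unmoved
for i in range(6): w=snapshot("wrist")
s=sense();T=tool(s);print(s["time"],s["tool_pos"].round(2),s["qd"].round(2),s["finger_gap"],s["ft_force"].round(1))
cv2.imwrite("pics/wrist15.png",w)
a=cv2.imread("pics/wrist8.png");m=lambda x:(cv2.cvtColor(x,6)[190:320,20:160]<60)
A,B=m(a),m(w);print("clip dark px home/now",A.sum(),B.sum(),[np.argwhere(q).mean(0).round(1) for q in(A,B)])
hs=cv2.cvtColor(w,40);H,S,V=[hs[...,i].astype(int) for i in range(3)]
for c,st in blobs((H>100)&(H<130)&(S>120)&(V>60)): print("blue",c,st)
sc=snapshot("scene");s0=cv2.imread("pics/scene0.png");d=cv2.absdiff(sc,s0).max(2)
print("gauge diff",(d[290:320,290:320]>60).sum(),"punch diff",(d[315:345,258:280]>60).sum())
E
```

```text
15.8 [430.62   4.39  43.5 ] [-179.4    -0.28    2.55] [ 0.   8.4 -1.8]
14a ptr [481.6  93.3  28.5] mark [493.7  93.4  27.2] remain [np.float64(-0.25), np.float64(0.08), np.float64(0.41)]
15.85 [430.65   4.33  43.53] [-179.39   -0.28    2.55] [-0.   9.4 -0.8]
14b ptr [481.6  93.2  28.5] mark [493.8  93.4  27.2] remain [np.float64(-0.35), np.float64(-0.02), np.float64(0.31)]
16.2 [430.63   4.32  43.51] [-0.06 -0.03  0.03 -0.01 -0.07 -0.01] 13.473792505261478 [ 0.4  8.3 -1.3]
clip dark px home/now 13743 13562 [array([67.2, 66.3]), array([66.8, 68.3])]
blue [ 37.3 182.5] [ 19 173  44  26 682]
blue [154.1 184.5] [133 173  36  30 635]
blue [ 62.  336.2] [ 50 333  27   6 109]
blue [156.2 337. ] [152 334   8   6  35]
gauge diff 0 punch diff 0
```

```bash
python3 -c "
from bench import *
print(hand_in())"
```

```text
the job is handed in; nothing more can be done
None
```

I laid the black clip flat and right side up in the nest and let go with the slide at home. I then pulled the slide out about 48.5 mm by the bow handle and handed in at about 16 s of the 51 s, still holding it against the spring.

**Last checks**
- **Alignment:** the pointer is within about 0.1 mm of the red line. That uses my triangulated height of 26.6 mm for the mark's top. Allowing for doubt in that height, the error is between −0.35 and +0.4 mm.
- **Hold:** the slide was still, with joint speeds near zero and about 8 N of spring force on the grip. The gripper showed 13.5 to 13.8 mm on the 16 mm bar, which I left unexplained. The slide followed the gripper without slipping.
- **Clip:** the wrist picture after release showed it inside all four blue corners. After the pull, all four corners were still in view and the clip's dark area was nearly unchanged (its centre moved 2 pixels).
- **Gauge block and punch:** no change in the scene camera around either one.

**What disagreed or failed**
- The estimates of the total pull spread from about 48.3 to 49.4 mm between views. I relied on the pointer and mark seen together in the final view.
- The 12-picture limit stopped me from viewing the final alignment, so that check was made on pixel values only.

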